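# Strip the idler shaft and set its parts on their inspection stands

## Task

The idler shaft is ready to be stripped: take its parts off from the top down and set each on its own stand for inspection. Put the loosened retaining screw in the shallow metal dish, slide the bronze bush, flange down as it comes, to the foot of the plain post, and seat the ball bearing on the shouldered stub. Last, press the gear down flat on the dowel plate, turned so that the two dowels go into holes in its web.

Things in the scene. Friction and masses are not known exactly. Their poses are not given: they have to be found in the camera images.
- arbor: Idler shaft that carries the stack; fixed, its place changes. Grey round foot 92 mm across, 12 high (screw heads to 17), neck 40 across to a shoulder at 36, then an upright steel shaft 18 across to 82, its top edge bevelled. Origin: centre of underside, on the bench; z up. On it, from below: gear, bearing, bush and screw, all loose; each just lifts off, straight up.
- screw_center (a point): Short steel flange screw on top of the stack, upright, unscrewed: hexagon head 22 mm across flats, a round flange 29 across and 3 thick under it (together 13 high), stem 10 across and 9 long below, hanging loosely in the bush. Point: on its axis, half-way up (11 mm above the stem's end, which starts 83 above the bench). z: axis, up. x points square at a flat, as does every 60 degrees from it.
- bush_center (a point): Bronze flanged bush, second from the top: 20 mm high, bore 22; lowest 4 mm a round flange 42 across, above it a round body 30 across to grip. Point: on its axis, half-way up (10 mm above its underside, which starts 72 above the bench). z: axis. Yaw does not matter.
- bearing_center (a point): Steel ball bearing, third from the top: 52 mm across, 15 high, bore 22. Point: on its axis, half-way up (7.5 mm above its underside, which starts 57 above the bench; the gear's wider rim lies 3 mm under it). z: axis. Yaw does not matter.
- gear_center (a point): Dark spur gear, bottom of the stack: 64 mm across 24 teeth, rim 18 high, hub 29 across and 21 high, bore 22, web 10 thick. Six through-holes 9.6 across, every 60 degrees on a circle of 20 mm radius, hidden until the bearing is off. Point: on its axis, half-way up the rim (9 mm above its underside, which starts 36 above the bench). z: axis; x points at one hole.
- dish: Shallow round steel parts dish with a rubber foot, for the screw; fixed, its place changes. 96 mm across the rim, 20 high; flat floor 5 mm above the bench, about 76 across. Origin: centre of the underside, on the bench.
- bush_mandrel: Stand for the bush: plain dark round foot 76 mm across, 14 high, with one steel post 16 across rising from it, straight to 45, pointed above to 52; no shoulder, no screws. Fixed, its place changes. Origin: centre of the underside, on the bench; z up. The bush belongs right down on the foot, underside 14 above the bench.
- bearing_stub: Stand for the bearing: grey round foot 80 mm across, 10 high (screw heads to 15), neck narrowing to 30 across with a shoulder at 34, on it a steel spigot 18 across, straight to 48, pointed to 54. Fixed, its place changes. Origin: centre of the underside, on the bench. The bearing belongs flat on the shoulder, underside 34 above the bench, its outer ring overhanging.
- gear_plate: Dowel plate for the gear: bright foot 96 mm across, 10 high (screw heads to 15), round block 56 across with a flat seat at 28, middle spigot 16 across to 50, two pointed dowels 5 across to 38, each 20 mm from the middle. Fixed, place and yaw change. Origin: centre of underside, on the bench; x runs through both dowels. The gear belongs flat on the seat, underside 28 above the bench.
There are look-alikes about, which are no part of the job. What is shaped like the part that bears screw_center but red is not meant.

How it is judged:
By the outcome, as a careful person would: the job done as asked, in the order asked, and still so for the second after the job is handed in, with the robot touching nothing.
It also fails if it takes over 96 s, if anything falls off the work surface, if the arm or the gripper's body presses on something with over 40 N, if the wrist force passes 120 N, or if a joint passes its speed limit or range.

## Robot

A 6-joint arm with a two-finger parallel gripper is mounted at the origin on a cart in front of the work surface, level with it; the furniture and walls round the work are solid. World frame = base frame: x ahead of the robot, y to its left, z up, the work surface at z = 0. Lengths are in m, angles in rad, forces in N, time in s.
With the tool pointing down it reaches from about 0.325 to 0.85 m from the base axis. Payload 15.5 kg.
Tool frame: the origin (TCP) lies midway between the tips of the shut fingers; the grasp point (between the pads) lies 19 mm behind it; z points along the fingers, x is the direction in which the jaws open and shut, and the axes are right-handed (so a half turn about z gives the same grasp; the last joint's range is limited). The gripper opens to 91 mm and grips with 3 to 60 N. Pads are 32 mm wide; open, the fingers measure 118 mm over their backs; the gripper's body (76 mm by 178 mm) begins 60 mm behind the grasp point.
Start: joints at [1.012, 0.494, 1.345, -0, 1.302, -0.096], TCP at [0.279, 0.559, 0.214] pointing down, gripper open.
Joint ranges: [-2.91, 2.91], [-0.82, 2.16], [0.22, 2.67], [-1.22, 4.37], [0.12, 2.79], [-3.08, 3.08]. Speed limits (rad/s): [1.89, 1.89, 2.57, 3.01, 3.01, 3.01].

## Interface

Orientations are given as [roll, pitch, yaw] about the fixed x, y, z axes, in that order (R = Rz(yaw) Ry(pitch) Rx(roll)).
In Python, from bench import r gives the robot as it stands.
- The arm moves only by the tool step_arm, never from a script. Its argument "commands" is a list of rows, each an object with "slide": the shift along the world's x, y, z in m, a list of three; "twist": the turn, a rotation vector about the world's x, y, z in degrees, a list of three; "hand": the finger opening in m, from 0 to 0.0912. In form: [{"slide": [x, y, z], "twist": [ax, ay, az], "hand": hand}, ...]. A call has 1 to 20 rows; each row is the pose to reach, as a shift and turn from the pose commanded when the call began; what a row does not reach only later rows make up. A row lasts 1/12 s, in which the tool goes at most 41.7 mm and 7.16 degrees, less where a joint would pass 70% of its speed; a pose out of reach is approached as far as the arm can. A call with a gripper value outside its range is refused whole. The fingers move at their own pace and stop on an object; "force" is the grip in N (left out, the last holds). Time passes only in rows, so rows that repeat a pose let the fingers close. It gives the time, the measured TCP pose, the force and the opening at its end, in the units of the state.
- r.get_obs(): the state, without advancing time (a new reading comes with each control period).
- r.get_image(name): name is "scene" or "top" or "wrist"; returns a dict with "frame" (420x560x3 uint8, blue, green, red), "fx", "fy", "cx", "cy" (pixels), "k1" (the pictures are not rectified: a ray, as slopes to the right and down, at radius r is drawn at 1 + k1 r^2 times it, then the intrinsics apply), "rvec" (rotation vector, rad) and "tvec" (3), from world to camera coordinates, as OpenCV has them; the wrist camera has in their place "T_tool_cam" (4x4, takes a point from camera to tool coordinates, whose origin is the TCP and whose axes are the tool frame's). Camera axes: x right, y down, z forward; pixel columns grow to the right and rows downward; lengths in m; the calibration is good to about 2 mm. A picture is of the moment at which its call begins: read the wrist's pose just before it. There is no depth.
- r.finish_job(): hands the job in, once; it reports no verdict.
The state is a dict: "t": time; "joint_positions": joint angles; "joint_velocities": joint speeds; "tau": joint torques, N m; "ee_pos": TCP position; "tool_rot": TCP orientation; "wrist_force": force on the tool from outside, world axes, zero at the start; "torque": the same for the moment, N m; "finger_gap": opening from 0.0 (shut) to 1.0 (fully open).
Only numpy, scipy, OpenCV 4.12 (cv2) and the standard library are available. Lean on these libraries where they do the work, as an engineer would, in place of code of your own. Each camera call takes 0.05 s, during which the arm holds its last target. There are 200 camera calls.

## Working session

There is one attempt and no reset: what is moved stays moved. The work goes in short steps, Python scripts to look and compute and a tool call to move; the robot and the scene stay as the last step left them, time stands still between calls to the robot, and variables do not carry over. Pictures are saved under pics/ and viewed, about 12 in all and at most 16, crops included, and the job is handed in when it is done.

Besides the shell and the picture viewer there is one more tool, called after "Request:" as a command line: name --argument value ..., lists and objects as JSON in quotes. step_arm: Moves the arm, as the interface text tells. Its arguments: {"type":"object","properties":{"commands":{"type":"array"},"force":{"type":"number"}},"required":["commands"]}

```bash
mkdir -p pics
cat > h.py <<'E'
import numpy as np, cv2
from bench import r
def cam(name, T=None):
    o=r.get_obs(); d=r.get_image(name)
    if 'rvec' in d:
        R=cv2.Rodrigues(np.array(d['rvec'],float))[0]; t=np.array(d['tvec'],float).ravel()
    else:
        Tt=np.eye(4); a=o['tool_rot']; 
        from scipy.spatial.transform import Rotation as Ro
        Tt[:3,:3]=Ro.from_euler('xyz',a).as_matrix(); Tt[:3,3]=o['ee_pos']
        W=np.linalg.inv(Tt@np.array(d['T_tool_cam'])); R=W[:3,:3]; t=W[:3,3]
    return d['frame'],dict(R=R,t=t,fx=d['fx'],fy=d['fy'],cx=d['cx'],cy=d['cy'],k1=d['k1'])
def K(c): return np.array([[c['fx'],0,c['cx']],[0,c['fy'],c['cy']],[0,0,1.]])
def ray(c,uv):
    # k1 applies to r^2 -> OpenCV distortion k1
    p=cv2.undistortPoints(np.array([[uv]],float),K(c),np.array([c['k1'],0,0,0.]),).ravel()
    return -c['R'].T@c['t'], c['R'].T@np.array([p[0],p[1],1])
def onz(c,uv,z):
    o,d=ray(c,uv); return o+d*(z-o[2])/d[2]
def proj(c,P):
    return cv2.projectPoints(np.atleast_2d(np.array(P,float)),cv2.Rodrigues(c['R'])[0],c['t'],K(c),np.array([c['k1'],0,0,0.]))[0].reshape(-1,2)
E
python3 - <<'E'
from h import *
import pickle
print(r.get_obs())
for n in ['scene','top','wrist']:
    f,c=cam(n); cv2.imwrite(f'pics/{n}0.png',f); pickle.dump(c,open(f'{n}0.pkl','wb')); print(n,-c['R'].T@c['t'],c['R'][2])
E
```

```text
{'t': 0.0, 'joint_positions': array([ 1.01253600e+00,  4.94173772e-01,  1.34612483e+00,  1.30207498e-05,
        1.30251081e+00, -9.55025064e-02]), 'joint_velocities': array([ 1.31768244e-03, -3.88214595e-04,  5.30640009e-04, -2.01362083e-04,
        6.03508771e-05,  1.94311016e-04]), 'tau': array([ 1.12591955e-03, -8.78834295e+01, -3.81860518e+01,  7.09525729e-02,
        5.30683994e-02, -6.51782125e-05]), 'ee_pos': array([0.27880311, 0.55894407, 0.21334626]), 'tool_rot': array([-3.14146413e+00,  1.21001957e-03,  1.10803513e+00]), 'wrist_force': array([-0.07139693, -0.31574401, -0.19063835]), 'torque': array([ 0.04078493, -0.00320954,  0.0456576 ]), 'finger_gap': 0.9996808486242781}
scene [ 1.08505082 -0.60068081  0.46140519] [-0.62710553  0.65181812 -0.42646431]
top [0.44826933 0.01348331 1.18234036] [ 0.08447641 -0.02034581 -0.99621774]
wrist [0.21256518 0.5922836  0.38542581] [ 0.23303094 -0.11787459 -0.965299  ]
```

View pics/top0.png

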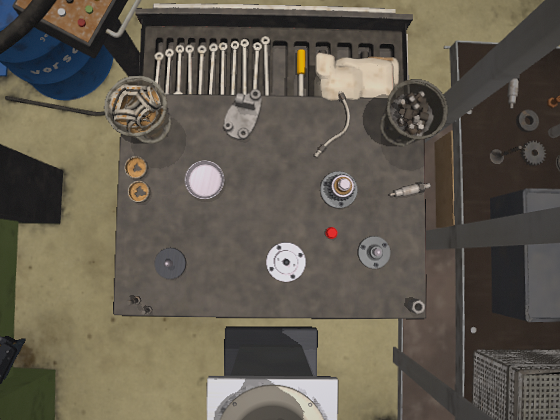

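View pics/scene0.png

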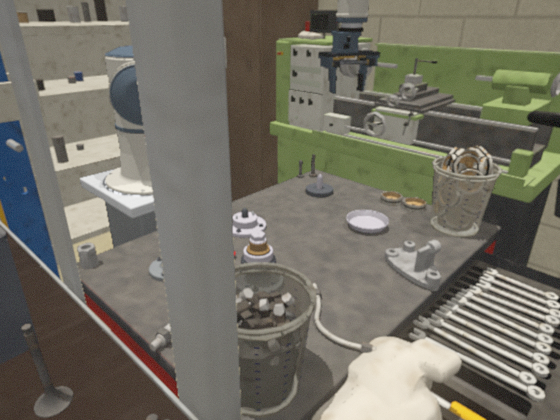

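The top view shows the arbor at (339,188), dish (205,180), bush mandrel (171,263), gear plate (286,262), bearing stub (374,252) and a red decoy screw at (332,233). The scene view is largely hidden behind a post.

Run:
```python
from h import *
import pickle
c=pickle.load(open('top0.pkl','rb')); f=cv2.imread('pics/top0.png')
print(c['fx'],c['k1'])
for n,uv,z in [('arborfoot',(339,189),.012),('screw',(344,184),.105),('dish',(205,180),.02),('mandrel',(171,263.5),.014),('plate',(286,262),.010),('stub',(374,252),.010),('red',(332,233),.01),('basketR',(416,110),.1),('basketL',(138,110),.1),('tcorner',(425,315),0),('tcornerL',(115,314),0),('casting',(243,120),.0),('tool',(410,190),0),('hose',(320,155),0)]:
    print(n,np.round(onz(c,uv,z),3))
crops=[f[y-32:y+32,x-32:x+32] for x,y in [(339,188),(205,180),(171,263),(286,262),(374,252)]]
im=np.hstack([cv2.resize(k,(266,266),interpolation=cv2.INTER_CUBIC) for k in crops]); 
im=np.vstack([im[:,:798],np.hstack([im[:,798:],np.zeros((266,266,3),np.uint8)])])
cv2.imwrite('pics/crops.png',im)
```

```text
480.91650186069796 -0.09647533812634852
arborfoot [ 0.613 -0.16   0.012]
screw [ 0.611 -0.158  0.105]
dish [0.628 0.169 0.02 ]
mandrel [0.424 0.247 0.014]
plate [ 0.432 -0.032  0.01 ]
stub [ 0.459 -0.247  0.01 ]
red [ 0.504 -0.144  0.01 ]
basketR [ 0.791 -0.329  0.1  ]
basketL [0.778 0.319 0.1  ]
tcorner [ 0.304 -0.378  0.   ]
tcornerL [0.298 0.385 0.   ]
casting [0.786 0.08  0.   ]
tool [ 0.615 -0.342  0.   ]
hose [ 0.699 -0.114  0.   ]
```

View pics/crops.png

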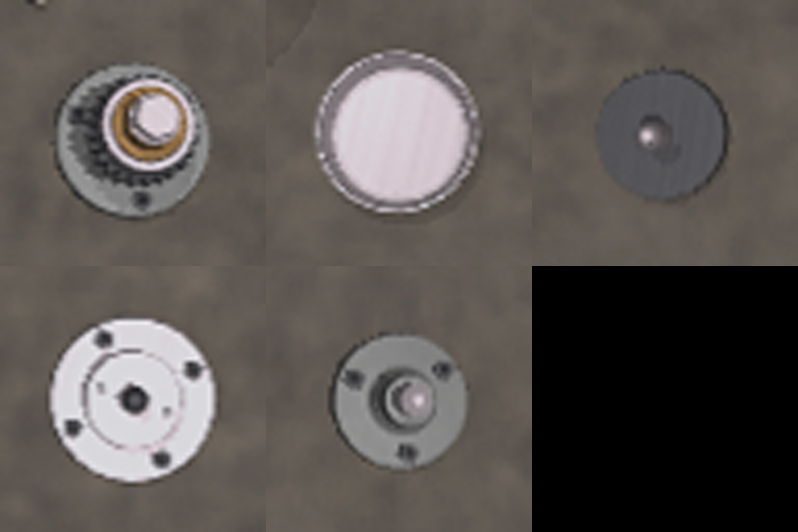

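The crops show the hex head on the arbor, an empty dish, and the plate's dowels on a line slightly off the image's horizontal. I'm moving over the arbor for a closer look.

Request:
step_arm --commands '[{"slide": [0.331, -0.72, 0.03], "twist": [0, 0, -72], "hand": 0.091}, {"slide": [0.331, -0.72, 0.03], "twist": [0, 0, -72], "hand": 0.091}, {"slide": [0.331, -0.72, 0.03], "twist": [0, 0, -72], "hand": 0.091}, {"slide": [0.331, -0.72, 0.03], "twist": [0, 0, -72], "hand": 0.091}, {"slide": [0.331, -0.72, 0.03], "twist": [0, 0, -72], "hand": 0.091}, {"slide": [0.331, -0.72, 0.03], "twist": [0, 0, -72], "hand": 0.091}, {"slide": [0.331, -0.72, 0.03], "twist": [0, 0, -72], "hand": 0.091}, {"slide": [0.331, -0.72, 0.03], "twist": [0, 0, -72], "hand": 0.091}, {"slide": [0.331, -0.72, 0.03], "twist": [0, 0, -72], "hand": 0.091}, {"slide": [0.331, -0.72, 0.03], "twist": [0, 0, -72], "hand": 0.091}, {"slide": [0.331, -0.72, 0.03], "twist": [0, 0, -72], "hand": 0.091}, {"slide": [0.331, -0.72, 0.03], "twist": [0, 0, -72], "hand": 0.091}, {"slide": [0.331, -0.72, 0.03], "twist": [0, 0, -72], "hand": 0.091}, {"slide": [0.331, -0.72, 0.03], "twist": [0, 0, -72], "hand": 0.091}, {"slide": [0.331, -0.72, 0.03], "twist": [0, 0, -72], "hand": 0.091}, {"slide": [0.331, -0.72, 0.03], "twist": [0, 0, -72], "hand": 0.091}, {"slide": [0.331, -0.72, 0.03], "twist": [0, 0, -72], "hand": 0.091}, {"slide": [0.331, -0.72, 0.03], "twist": [0, 0, -72], "hand": 0.091}, {"slide": [0.331, -0.72, 0.03], "twist": [0, 0, -72], "hand": 0.091}, {"slide": [0.331, -0.72, 0.03], "twist": [0, 0, -72], "hand": 0.091}]'

```text
t: 1.82
ee_pos: [0.6122, -0.1672, 0.2435]
tool_rot: [3.14, -0.002, -0.152]
wrist_force: [-1.5, -0.3, -0.7]
finger_gap: 0.998
```

Run:
```python
from h import *
import pickle
o=r.get_obs();print(o['t'],o['ee_pos'],o['tool_rot'],o['finger_gap'])
f,c=cam('wrist'); cv2.imwrite('pics/w1.png',f); pickle.dump(c,open('w1.pkl','wb'))
print(proj(c,[[.612,-.159,.105],[.612,-.159,.012]]),c['fx'])
```

```text
1.8167 [ 0.612223   -0.16715009  0.24350992] [ 3.13976569e+00 -1.66008365e-03 -1.52459379e-01] 0.9979534735172193
[[281.6305067  191.39528691]
 [281.80515295 174.40758183]] 356.0508226339552
```

View pics/w1.png

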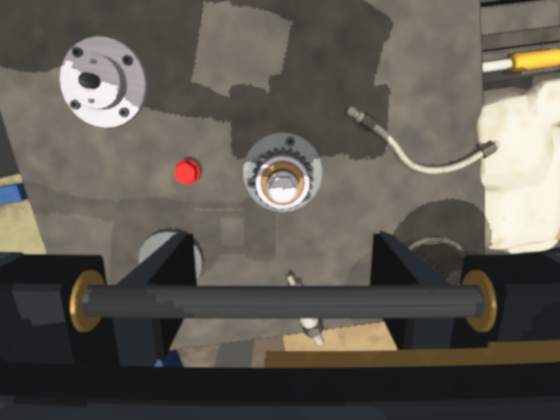

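The wrist view shows the stack at (283,178), the screw head at (283,184), and the red decoy at (187,172). I'll zoom in on the head for centre and flats.

Run:
```python
from h import *
import pickle
f,c=cam('wrist'); cv2.imwrite('pics/w2.png',f); pickle.dump(c,open('w2.pkl','wb'))
o=r.get_obs();print(o['t'],o['ee_pos'],o['tool_rot'][2])
k=f[130:220,235:330]; cv2.imwrite('pics/w2c.png',cv2.resize(k,None,fx=6,fy=6,interpolation=cv2.INTER_CUBIC))
hsv=cv2.cvtColor(f,cv2.COLOR_BGR2HSV)
m=((hsv[...,1]>110)&(hsv[...,0]<30)).astype(np.uint8); m[:130]=0;m[220:]=0;m[:,:235]=0;m[:,330:]=0
ys,xs=np.nonzero(m); print('bronze bbox',xs.min(),xs.max(),ys.min(),ys.max())
```

```text
1.9167 [ 0.61008991 -0.1621551   0.24322003] -0.15092597778523364
bronze bbox 265 304 166 196
```

View pics/w2c.png

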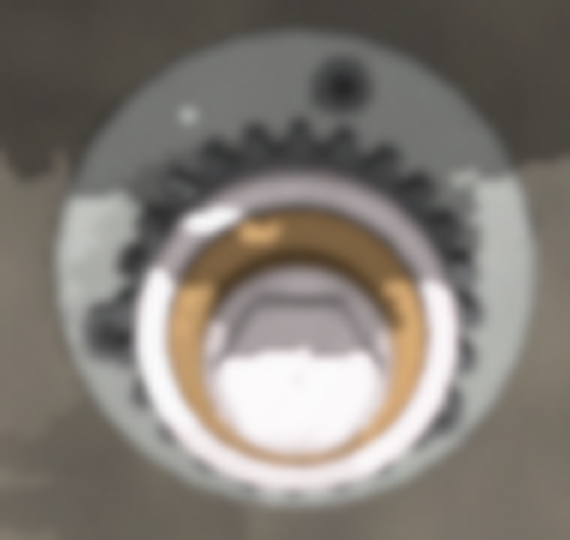

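The zoom shows the head with a flat edge level in the picture at the top, so a flat lies about 30° off the jaw axis. The flange is centred at about (284.5,190.5) and the bearing at (284.6,185).

Run:
```python
from h import *
import pickle
c=pickle.load(open('w2.pkl','rb'))
for uv,z in [((284.4,190.3),.095),((284.6,184.8),.072),((284,174.4),.012)]: print(onz(c,uv,z))
```

```text
[ 0.61290347 -0.15739633  0.095     ]
[ 0.61328962 -0.15675076  0.072     ]
[ 0.61295136 -0.15617988  0.012     ]
```

Request:
step_arm --commands '[{"slide": [0.003, 0.004, 0], "twist": [0, 0, 15], "hand": 0.06}, {"slide": [0.003, 0.004, -0.02], "twist": [0, 0, 30], "hand": 0.06}, {"slide": [0.003, 0.004, -0.05], "twist": [0, 0, 30], "hand": 0.06}, {"slide": [0.003, 0.004, -0.08], "twist": [0, 0, 30], "hand": 0.06}, {"slide": [0.003, 0.004, -0.11], "twist": [0, 0, 30], "hand": 0.06}, {"slide": [0.003, 0.004, -0.13], "twist": [0, 0, 30], "hand": 0.05}, {"slide": [0.003, 0.004, -0.14], "twist": [0, 0, 30], "hand": 0.05}, {"slide": [0.003, 0.004, -0.147], "twist": [0, 0, 30], "hand": 0.05}, {"slide": [0.003, 0.004, -0.147], "twist": [0, 0, 30], "hand": 0.05}, {"slide": [0.003, 0.004, -0.147], "twist": [0, 0, 30], "hand": 0.045}, {"slide": [0.003, 0.004, -0.147], "twist": [0, 0, 30], "hand": 0.045}]' --force 15

```text
t: 2.83
ee_pos: [0.6138, -0.1568, 0.0983]
tool_rot: [3.14, -0.002, 0.375]
wrist_force: [0.2, 0.4, -0.0]
finger_gap: 0.496
```

Run:
```python
from h import *
f,c=cam('wrist'); cv2.imwrite('pics/w3.png',f)
o=r.get_obs();print(o['t'],o['ee_pos'],o['tool_rot'][2])
```

```text
2.8833 [ 0.61377464 -0.15688475  0.09830521] 0.3750149012732593
```

View pics/w3.png

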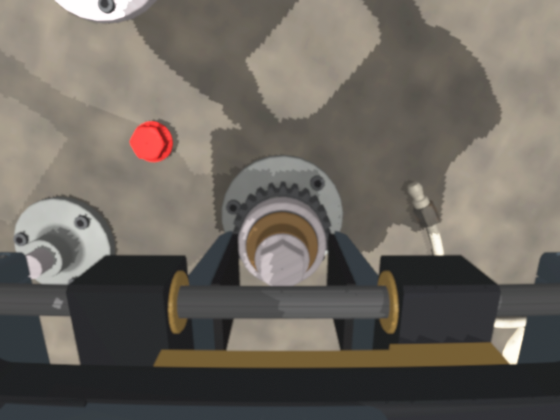

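The head sits centred between the fingers with flats facing the jaws. Closing and lifting.

Request:
step_arm --commands '[{"slide": [0, 0, -0.0015], "twist": [0, 0, 0], "hand": 0.03}, {"slide": [0, 0, -0.0015], "twist": [0, 0, 0], "hand": 0.015}, {"slide": [0, 0, -0.0015], "twist": [0, 0, 0], "hand": 0.015}, {"slide": [0, 0, -0.0015], "twist": [0, 0, 0], "hand": 0.015}, {"slide": [0, 0, -0.0015], "twist": [0, 0, 0], "hand": 0.015}, {"slide": [0, 0, -0.0015], "twist": [0, 0, 0], "hand": 0.015}, {"slide": [0, 0, 0.01], "twist": [0, 0, 0], "hand": 0.015}, {"slide": [0, 0, 0.03], "twist": [0, 0, 0], "hand": 0.015}, {"slide": [0, 0, 0.05], "twist": [0, 0, 0], "hand": 0.015}, {"slide": [0, 0, 0.06], "twist": [0, 0, 0], "hand": 0.015}]' --force 20

```text
t: 3.72
ee_pos: [0.614, -0.157, 0.1599]
tool_rot: [3.14, -0.002, 0.375]
wrist_force: [1.4, -0.2, -0.4]
finger_gap: 0.226
```

Request:
step_arm --commands '[{"slide": [0.002, 0.04, 0.01], "twist": [0, 0, 0], "hand": 0.015}, {"slide": [0.004, 0.08, 0.01], "twist": [0, 0, 0], "hand": 0.015}, {"slide": [0.006, 0.12, 0.01], "twist": [0, 0, 0], "hand": 0.015}, {"slide": [0.008, 0.16, 0.01], "twist": [0, 0, 0], "hand": 0.015}, {"slide": [0.01, 0.2, 0.01], "twist": [0, 0, 0], "hand": 0.015}, {"slide": [0.012, 0.24, 0], "twist": [0, 0, 0], "hand": 0.015}, {"slide": [0.014, 0.28, -0.01], "twist": [0, 0, 0], "hand": 0.015}, {"slide": [0.014, 0.31, -0.03], "twist": [0, 0, 0], "hand": 0.015}, {"slide": [0.014, 0.326, -0.05], "twist": [0, 0, 0], "hand": 0.015}, {"slide": [0.014, 0.326, -0.08], "twist": [0, 0, 0], "hand": 0.015}, {"slide": [0.014, 0.326, -0.11], "twist": [0, 0, 0], "hand": 0.015}, {"slide": [0.014, 0.326, -0.13], "twist": [0, 0, 0], "hand": 0.015}, {"slide": [0.014, 0.326, -0.137], "twist": [0, 0, 0], "hand": 0.015}, {"slide": [0.014, 0.326, -0.137], "twist": [0, 0, 0], "hand": 0.015}, {"slide": [0.014, 0.326, -0.137], "twist": [0, 0, 0], "hand": 0.015}]'

```text
t: 4.97
ee_pos: [0.6273, 0.1692, 0.0204]
tool_rot: [3.142, -0.0, 0.375]
wrist_force: [0.2, -0.2, -0.9]
finger_gap: 0.228
```

Run:
```python
from h import *
f,c=cam('wrist'); cv2.imwrite('pics/w4.png',f)
f,c=cam('top'); cv2.imwrite('pics/t4.png',f)
o=r.get_obs();print(o['t'],o['ee_pos'],o['tool_rot'][2],o['finger_gap'],o['wrist_force'])
```

```text
5.0667 [0.62777039 0.16929411 0.02101403] 0.37478184522774605 0.22708824075746412 [-0.16440641 -0.16593214 -0.48029917]
```

View pics/w4.png

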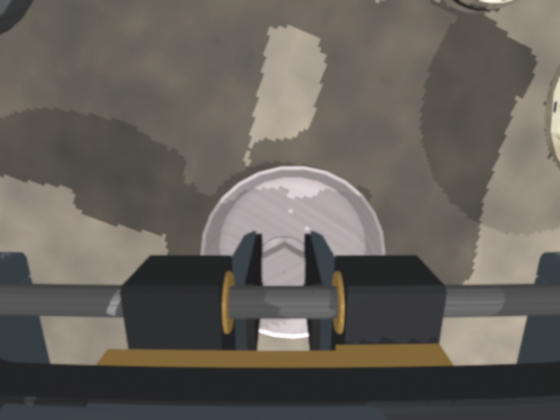

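The screw hangs within the dish, clear of the rim. Releasing it and going back above the arbor.

Request:
step_arm --commands '[{"slide": [0, 0, -0.0015], "twist": [0, 0, 0], "hand": 0.015}, {"slide": [0, 0, -0.0015], "twist": [0, 0, 0], "hand": 0.025}, {"slide": [0, 0, -0.0015], "twist": [0, 0, 0], "hand": 0.035}, {"slide": [0, 0, -0.0015], "twist": [0, 0, 0], "hand": 0.042}, {"slide": [0, 0, 0.005], "twist": [0, 0, 0], "hand": 0.042}, {"slide": [0, 0, 0.025], "twist": [0, 0, 0], "hand": 0.042}, {"slide": [0, 0, 0.06], "twist": [0, 0, 0], "hand": 0.06}, {"slide": [0, 0, 0.1], "twist": [0, 0, 0], "hand": 0.06}, {"slide": [-0.002, -0.04, 0.12], "twist": [0, 0, 0], "hand": 0.06}, {"slide": [-0.004, -0.08, 0.12], "twist": [0, 0, 0], "hand": 0.06}, {"slide": [-0.006, -0.12, 0.12], "twist": [0, 0, 0], "hand": 0.06}, {"slide": [-0.008, -0.16, 0.12], "twist": [0, 0, 0], "hand": 0.06}, {"slide": [-0.01, -0.2, 0.12], "twist": [0, 0, 0], "hand": 0.06}, {"slide": [-0.012, -0.24, 0.12], "twist": [0, 0, 0], "hand": 0.06}, {"slide": [-0.014, -0.28, 0.12], "twist": [0, 0, 0], "hand": 0.06}, {"slide": [-0.014, -0.31, 0.12], "twist": [0, 0, 0], "hand": 0.06}, {"slide": [-0.014, -0.326, 0.12], "twist": [0, 0, 0], "hand": 0.06}, {"slide": [-0.014, -0.326, 0.12], "twist": [0, 0, 0], "hand": 0.06}, {"slide": [-0.014, -0.326, 0.12], "twist": [0, 0, 0], "hand": 0.06}]'

```text
t: 6.65
ee_pos: [0.613, -0.1569, 0.1401]
tool_rot: [-3.141, -0.0, 0.374]
wrist_force: [-0.7, 0.2, 0.1]
finger_gap: 0.659
```

Run:
```python
from h import *
f,c=cam('wrist'); cv2.imwrite('pics/w5.png',f)
t,ct=cam('top')
o=r.get_obs();print(o['t'],o['ee_pos'],o['tool_rot'][2],o['finger_gap'],o['wrist_force'])
k=cv2.resize(t[150:210,175:235],(420,420),interpolation=cv2.INTER_CUBIC)
cv2.imwrite('pics/c5.png',np.hstack([k,f[:,140:440]]))
```

```text
6.75 [ 0.61301308 -0.15546131  0.14005056] 0.37569166650874175 0.6626556934351502 [-0.78617484 -0.29841108  0.61532954]
```

View pics/c5.png

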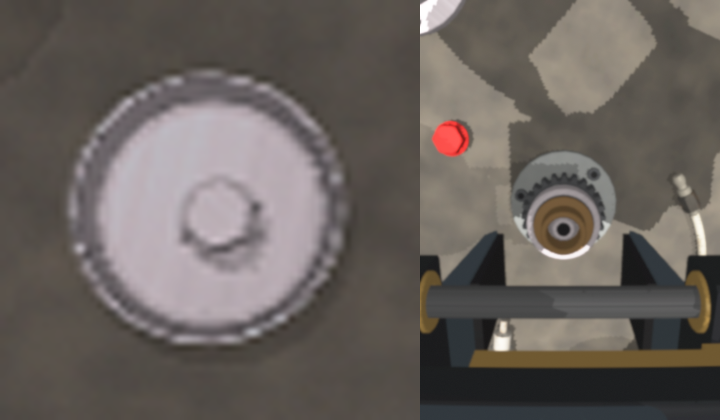

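The screw is in the dish, and the bush sits centred under the jaws at about column 283. Taking the bush next.

Request:
step_arm --commands '[{"slide": [0, 0, -0.02], "twist": [0, 0, 0], "hand": 0.055}, {"slide": [0, 0, -0.04], "twist": [0, 0, 0], "hand": 0.055}, {"slide": [0, 0, -0.055], "twist": [0, 0, 0], "hand": 0.055}, {"slide": [0, 0, -0.0625], "twist": [0, 0, 0], "hand": 0.055}, {"slide": [0, 0, -0.0625], "twist": [0, 0, 0], "hand": 0.05}, {"slide": [0, 0, -0.0625], "twist": [0, 0, 0], "hand": 0.04}, {"slide": [0, 0, -0.0625], "twist": [0, 0, 0], "hand": 0.024}, {"slide": [0, 0, -0.0625], "twist": [0, 0, 0], "hand": 0.024}, {"slide": [0, 0, -0.0625], "twist": [0, 0, 0], "hand": 0.024}, {"slide": [0, 0, -0.0625], "twist": [0, 0, 0], "hand": 0.024}, {"slide": [0, 0, -0.0625], "twist": [0, 0, 0], "hand": 0.024}]' --force 25

```text
t: 7.67
ee_pos: [0.6136, -0.1569, 0.0783]
tool_rot: [3.141, -0.001, 0.375]
wrist_force: [0.6, 1.7, 7.1]
finger_gap: 0.325
```

Request:
step_arm --commands '[{"slide": [0, 0, 0.02], "twist": [0, 0, 0], "hand": 0.024}, {"slide": [0, 0, 0.05], "twist": [0, 0, 0], "hand": 0.024}, {"slide": [-0.005, 0.01, 0.08], "twist": [0, 0, 0], "hand": 0.024}, {"slide": [-0.02, 0.044, 0.08], "twist": [0, 0, 0], "hand": 0.024}, {"slide": [-0.036, 0.08, 0.08], "twist": [0, 0, 0], "hand": 0.024}, {"slide": [-0.053, 0.116, 0.08], "twist": [0, 0, 0], "hand": 0.024}, {"slide": [-0.07, 0.152, 0.08], "twist": [0, 0, 0], "hand": 0.024}, {"slide": [-0.086, 0.188, 0.08], "twist": [0, 0, 0], "hand": 0.024}, {"slide": [-0.103, 0.224, 0.08], "twist": [0, 0, 0], "hand": 0.024}, {"slide": [-0.12, 0.26, 0.08], "twist": [0, 0, 0], "hand": 0.024}, {"slide": [-0.136, 0.296, 0.08], "twist": [0, 0, 0], "hand": 0.024}, {"slide": [-0.153, 0.332, 0.08], "twist": [0, 0, 0], "hand": 0.024}, {"slide": [-0.17, 0.368, 0.08], "twist": [0, 0, 0], "hand": 0.024}, {"slide": [-0.186, 0.404, 0.08], "twist": [0, 0, 0], "hand": 0.024}, {"slide": [-0.2, 0.435, 0.08], "twist": [0, 0, 0], "hand": 0.024}, {"slide": [-0.212, 0.46, 0.08], "twist": [0, 0, 0], "hand": 0.024}, {"slide": [-0.212, 0.46, 0.08], "twist": [0, 0, 0], "hand": 0.024}, {"slide": [-0.212, 0.46, 0.08], "twist": [0, 0, 0], "hand": 0.024}, {"slide": [-0.212, 0.46, 0.08], "twist": [0, 0, 0], "hand": 0.024}]'

```text
t: 9.25
ee_pos: [0.4011, 0.3029, 0.1575]
tool_rot: [3.141, -0.0, 0.375]
wrist_force: [-0.1, -0.1, -0.9]
finger_gap: 0.326
```

Run:
```python
from h import *
import pickle
f,c=cam('wrist'); cv2.imwrite('pics/w6.png',f); pickle.dump(c,open('w6.pkl','wb'))
o=r.get_obs();print(o['t'],o['ee_pos'],o['tool_rot'],o['finger_gap'],o['wrist_force'])
print(proj(c,[[.424,.247,.014],[.424,.247,.052]]))
```

```text
9.3 [0.40134095 0.30253503 0.15746974] [3.14134736e+00 5.47239195e-05 3.74472304e-01] 0.32566459476946324 [-0.00377429 -0.3695221  -1.19524785]
[[284.13230886 261.08072385]
 [284.25961877 278.68243212]]
```

View pics/w6.png

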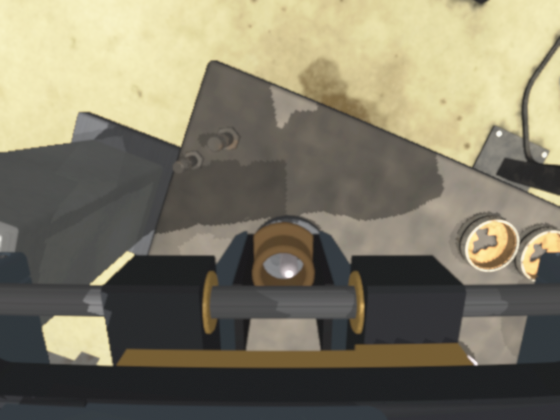

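The picture runs opposite to what I assumed: image-up is tool −y, so the bush hides the mandrel at (288,268). I'll shift to the other side and look again.

Request:
step_arm --commands '[{"slide": [0.014, -0.038, 0], "twist": [0, 0, 0], "hand": 0.024}, {"slide": [0.03, -0.07, 0], "twist": [0, 0, 0], "hand": 0.024}, {"slide": [0.037, -0.09, 0], "twist": [0, 0, 0], "hand": 0.024}, {"slide": [0.037, -0.09, 0], "twist": [0, 0, 0], "hand": 0.024}, {"slide": [0.037, -0.09, 0], "twist": [0, 0, 0], "hand": 0.024}, {"slide": [0.037, -0.09, 0], "twist": [0, 0, 0], "hand": 0.024}]'

```text
t: 9.8
ee_pos: [0.4382, 0.2128, 0.1575]
tool_rot: [-3.141, 0.0, 0.373]
wrist_force: [0.5, 0.0, -0.4]
finger_gap: 0.321
```

Run:
```python
from h import *
import pickle
f,c=cam('wrist'); cv2.imwrite('pics/w7.png',f); pickle.dump(c,open('w7.pkl','wb'))
o=r.get_obs();print(o['t'],o['ee_pos'],o['tool_rot'],o['finger_gap'],o['wrist_force'])
print(proj(c,[[.424,.247,.014],[.424,.247,.052]]))
cv2.imwrite('pics/w7c.png',cv2.resize(f[110:310,185:385],(600,600),interpolation=cv2.INTER_CUBIC))
```

```text
9.85 [0.43797961 0.21326282 0.15744694] [-3.14148235e+00  2.63230893e-05  3.74363147e-01] 0.3220563034838085 [ 0.58912521  0.18854603 -1.33034409]
[[282.61726833 158.77765398]
 [282.55309393 164.51021995]]
```

View pics/w7c.png

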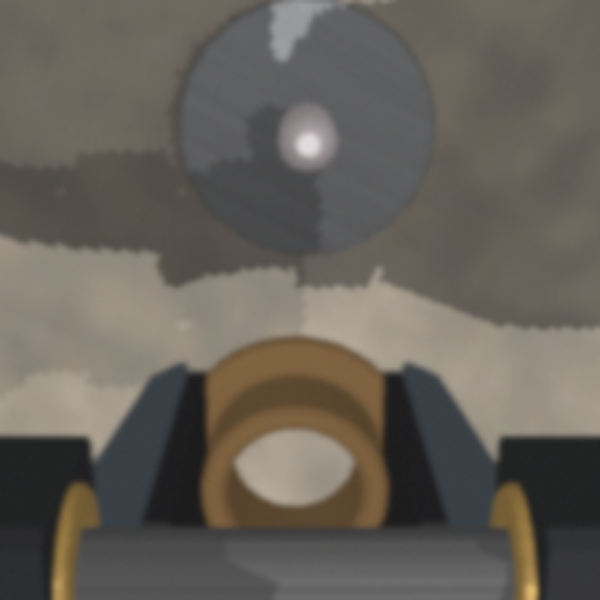

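The mandrel foot is centred at about (287.5,152.7) and its post tip at about (287.7,158.3). The bush is held upright.

Run:
```python
from h import *
import pickle
c=pickle.load(open('w7.pkl','rb'));
print(onz(c,(287.3,152.5),.014),onz(c,(287.5,158),.051))
p=onz(c,(185+295/3.,110+468/3.),.157+.0137)
print('bush top',p)
```

```text
[0.42582276 0.25363875 0.014     ] [0.42578139 0.25301865 0.051     ]
bush top [0.43660048 0.21636173 0.1707    ]
```

Request:
step_arm --commands '[{"slide": [-0.0125, 0.039, 0], "twist": [0, 0, 0], "hand": 0.024}, {"slide": [-0.0125, 0.039, -0.03], "twist": [0, 0, 0], "hand": 0.024}, {"slide": [-0.0125, 0.039, -0.06], "twist": [0, 0, 0], "hand": 0.024}, {"slide": [-0.0125, 0.039, -0.085], "twist": [0, 0, 0], "hand": 0.024}, {"slide": [-0.0125, 0.039, -0.092], "twist": [0, 0, 0], "hand": 0.024}, {"slide": [-0.0125, 0.039, -0.092], "twist": [0, 0, 0], "hand": 0.024}, {"slide": [-0.0125, 0.039, -0.1], "twist": [0, 0, 0], "hand": 0.024}, {"slide": [-0.0125, 0.039, -0.107], "twist": [0, 0, 0], "hand": 0.024}, {"slide": [-0.0125, 0.039, -0.114], "twist": [0, 0, 0], "hand": 0.024}, {"slide": [-0.0125, 0.039, -0.118], "twist": [0, 0, 0], "hand": 0.024}, {"slide": [-0.0125, 0.039, -0.118], "twist": [0, 0, 0], "hand": 0.024}]'

```text
t: 10.77
ee_pos: [0.4253, 0.2521, 0.0389]
tool_rot: [3.142, 0.001, 0.375]
wrist_force: [-0.6, 0.1, -0.9]
finger_gap: 0.324
```

Run:
```python
from h import *
f,c=cam('wrist'); 
o=r.get_obs();print(o['t'],o['ee_pos'],o['tool_rot'],o['finger_gap'],o['wrist_force'],o['torque'])
cv2.imwrite('pics/w8c.png',cv2.resize(f[160:340,185:385],(600,540),interpolation=cv2.INTER_CUBIC))
```

```text
10.8167 [0.42544228 0.25216316 0.03928502] [3.14158812e+00 4.29709727e-04 3.74865140e-01] 0.32307010085482674 [-0.510211   -0.11540297 -0.23469168] [-0.04796205  0.00745464 -0.01269071]
```

View pics/w8c.png

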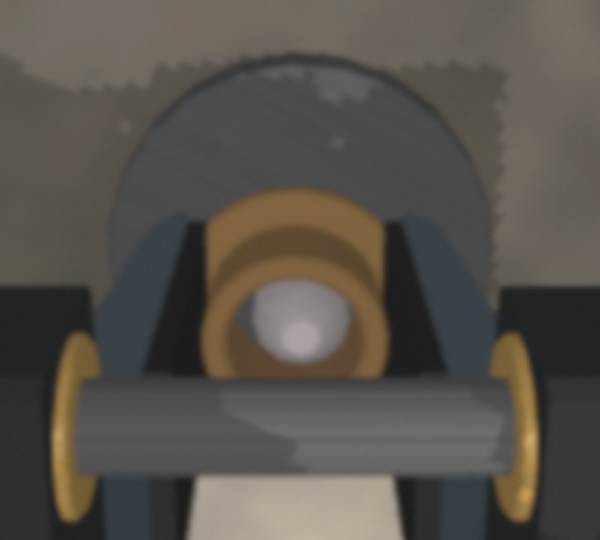

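The post stands inside the bore with no contact force. Lowering to the foot and releasing.

Request:
step_arm --commands '[{"slide": [0, 0, -0.006], "twist": [0, 0, 0], "hand": 0.024}, {"slide": [0, 0, -0.012], "twist": [0, 0, 0], "hand": 0.024}, {"slide": [0, 0, -0.017], "twist": [0, 0, 0], "hand": 0.024}, {"slide": [0, 0, -0.019], "twist": [0, 0, 0], "hand": 0.024}, {"slide": [0, 0, -0.0195], "twist": [0, 0, 0], "hand": 0.024}, {"slide": [0, 0, -0.0195], "twist": [0, 0, 0], "hand": 0.024}]'

```text
t: 11.32
ee_pos: [0.4253, 0.2522, 0.0201]
tool_rot: [3.142, 0.0, 0.375]
wrist_force: [-3.0, -1.2, 12.9]
finger_gap: 0.324
```

Contact at the expected height confirms it's seated. Releasing and returning above the arbor.

Request:
step_arm --commands '[{"slide": [0, 0, 0.001], "twist": [0, 0, 0], "hand": 0.036}, {"slide": [0, 0, 0.001], "twist": [0, 0, 0], "hand": 0.048}, {"slide": [0, 0, 0.001], "twist": [0, 0, 0], "hand": 0.048}, {"slide": [0, 0, 0.02], "twist": [0, 0, 0], "hand": 0.048}, {"slide": [0, 0, 0.055], "twist": [0, 0, 0], "hand": 0.06}, {"slide": [0, 0, 0.09], "twist": [0, 0, 0], "hand": 0.08}, {"slide": [0.015, -0.033, 0.12], "twist": [0, 0, 0], "hand": 0.08}, {"slide": [0.03, -0.069, 0.12], "twist": [0, 0, 0], "hand": 0.08}, {"slide": [0.047, -0.105, 0.12], "twist": [0, 0, 0], "hand": 0.08}, {"slide": [0.064, -0.141, 0.12], "twist": [0, 0, 0], "hand": 0.08}, {"slide": [0.08, -0.177, 0.12], "twist": [0, 0, 0], "hand": 0.08}, {"slide": [0.097, -0.213, 0.12], "twist": [0, 0, 0], "hand": 0.08}, {"slide": [0.114, -0.249, 0.12], "twist": [0, 0, 0], "hand": 0.08}, {"slide": [0.13, -0.285, 0.12], "twist": [0, 0, 0], "hand": 0.08}, {"slide": [0.147, -0.321, 0.12], "twist": [0, 0, 0], "hand": 0.08}, {"slide": [0.164, -0.357, 0.12], "twist": [0, 0, 0], "hand": 0.08}, {"slide": [0.18, -0.39, 0.12], "twist": [0, 0, 0], "hand": 0.08}, {"slide": [0.188, -0.409, 0.12], "twist": [0, 0, 0], "hand": 0.08}, {"slide": [0.188, -0.409, 0.12], "twist": [0, 0, 0], "hand": 0.08}, {"slide": [0.188, -0.409, 0.12], "twist": [0, 0, 0], "hand": 0.08}]'

```text
t: 12.98
ee_pos: [0.6135, -0.1578, 0.1393]
tool_rot: [-3.141, 0.001, 0.373]
wrist_force: [0.4, 0.2, 1.8]
finger_gap: 0.876
```

Run:
```python
from h import *
import pickle
f,c=cam('wrist'); cv2.imwrite('pics/w9.png',f); pickle.dump(c,open('w9.pkl','wb'))
t,ct=cam('top')
o=r.get_obs();print(o['t'],o['ee_pos'],o['tool_rot'],o['finger_gap'],o['wrist_force'])
k=cv2.resize(t[233:293,141:201],(300,300),interpolation=cv2.INTER_CUBIC)
g=cv2.resize(t[222:282,344:404],(300,300),interpolation=cv2.INTER_CUBIC)
cv2.imwrite('pics/c9.png',np.hstack([np.vstack([k,g]),cv2.resize(f[150:350,205:365],(480,600),interpolation=cv2.INTER_CUBIC)]))
```

```text
13.0833 [ 0.61298753 -0.15606514  0.1395438 ] [-3.14076079e+00  6.69923306e-04  3.75086903e-01] 0.8788174471185659 [0.20603603 0.33956317 0.0652741 ]
```

View pics/c9.png

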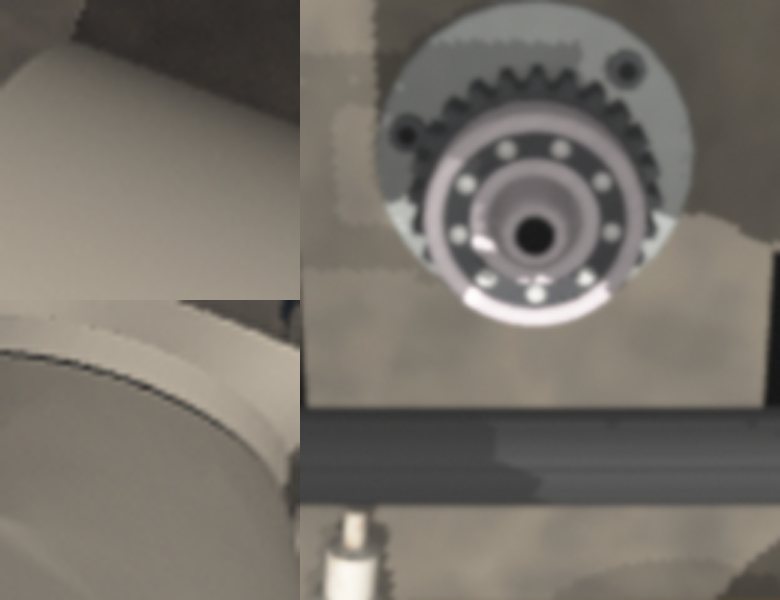

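The bearing is exposed and centred between the fingers. The arm blocks the top camera here, so I'll check the bush later.

Request:
step_arm --commands '[{"slide": [0, 0, -0.025], "twist": [0, 0, 0], "hand": 0.078}, {"slide": [0, 0, -0.05], "twist": [0, 0, 0], "hand": 0.078}, {"slide": [0, 0, -0.07], "twist": [0, 0, 0], "hand": 0.078}, {"slide": [0, 0, -0.08], "twist": [0, 0, 0], "hand": 0.078}, {"slide": [0, 0, -0.082], "twist": [0, 0, 0], "hand": 0.078}, {"slide": [0, 0, -0.082], "twist": [0, 0, 0], "hand": 0.06}, {"slide": [0, 0, -0.082], "twist": [0, 0, 0], "hand": 0.046}, {"slide": [0, 0, -0.082], "twist": [0, 0, 0], "hand": 0.046}, {"slide": [0, 0, -0.082], "twist": [0, 0, 0], "hand": 0.046}, {"slide": [0, 0, -0.082], "twist": [0, 0, 0], "hand": 0.046}, {"slide": [0, 0, -0.082], "twist": [0, 0, 0], "hand": 0.046}]' --force 35

```text
t: 14.0
ee_pos: [0.6141, -0.1569, 0.0589]
tool_rot: [3.141, -0.001, 0.375]
wrist_force: [-0.3, 1.0, 8.1]
finger_gap: 0.564
```

Request:
step_arm --commands '[{"slide": [0, 0, 0.02], "twist": [0, 0, 0], "hand": 0.046}, {"slide": [0, 0, 0.05], "twist": [0, 0, 0], "hand": 0.046}, {"slide": [0, 0, 0.085], "twist": [0, 0, 0], "hand": 0.046}, {"slide": [-0.01, -0.008, 0.12], "twist": [0, 0, 0], "hand": 0.046}, {"slide": [-0.03, -0.022, 0.14], "twist": [0, 0, 0], "hand": 0.046}, {"slide": [-0.06, -0.044, 0.14], "twist": [0, 0, 0], "hand": 0.046}, {"slide": [-0.09, -0.067, 0.14], "twist": [0, 0, 0], "hand": 0.046}, {"slide": [-0.12, -0.089, 0.14], "twist": [0, 0, 0], "hand": 0.046}, {"slide": [-0.138, -0.102, 0.14], "twist": [0, 0, 0], "hand": 0.046}, {"slide": [-0.147, -0.109, 0.14], "twist": [0, 0, 0], "hand": 0.046}, {"slide": [-0.147, -0.109, 0.14], "twist": [0, 0, 0], "hand": 0.046}, {"slide": [-0.147, -0.109, 0.14], "twist": [0, 0, 0], "hand": 0.046}, {"slide": [-0.147, -0.109, 0.14], "twist": [0, 0, 0], "hand": 0.046}]'

```text
t: 15.08
ee_pos: [0.4674, -0.2653, 0.198]
tool_rot: [3.141, -0.0, 0.375]
wrist_force: [0.2, -0.1, -0.8]
finger_gap: 0.564
```

Run:
```python
from h import *
import pickle
f,c=cam('wrist'); cv2.imwrite('pics/w10.png',f); pickle.dump(c,open('w10.pkl','wb'))
o=r.get_obs();print(o['t'],o['ee_pos'],o['tool_rot'],o['finger_gap'],o['wrist_force'])
print(proj(c,[[.459,-.247,.01],[.459,-.247,.054]]))
t,ct=cam('top')
k=cv2.resize(t[233:293,141:201],(300,300),interpolation=cv2.INTER_CUBIC)
g=cv2.resize(t[162:222,310:370],(300,300),interpolation=cv2.INTER_CUBIC)
pickle.dump(ct,open('t10.pkl','wb'));cv2.imwrite('pics/t10.png',t)
cv2.imwrite('pics/c10.png',np.hstack([np.vstack([k,g]),cv2.resize(f[100:300,200:360],(480,600),interpolation=cv2.INTER_CUBIC)]))
```

```text
15.1333 [ 0.46752785 -0.26516075  0.19790975] [ 3.14146707e+00 -3.91276558e-04  3.75934467e-01] 0.5625203529471624 [-0.34129835 -0.0423495  -1.00899047]
[[282.17634755 170.1845988 ]
 [282.07848219 177.50128785]]
```

View pics/c10.png

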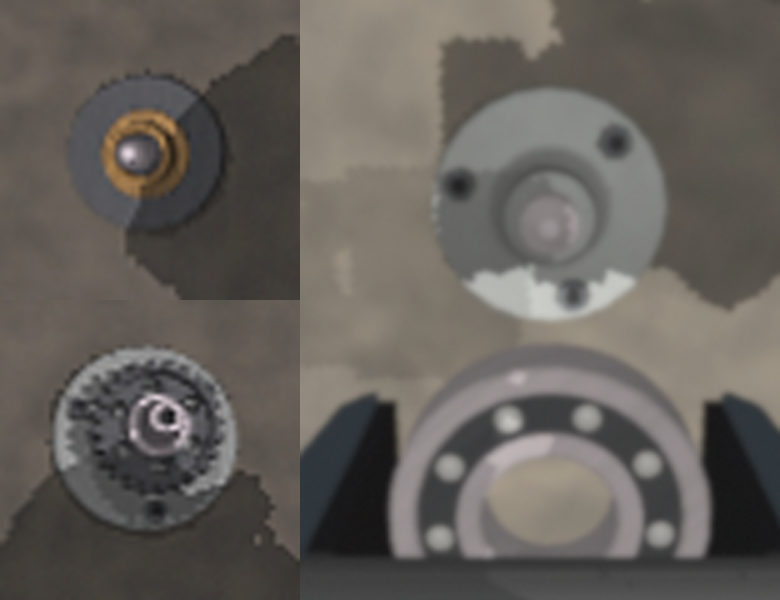

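The bush sits down on its mandrel, and the gear now shows its holes. The stub foot is centred at about (283.2,168.0) and its tip at about (283,175.7).

Run:
```python
from h import *
import pickle
c=pickle.load(open('w10.pkl','rb'));
print(onz(c,(283.1,167.8),.010),onz(c,(282.8,175.5),.053))
# fit foot circles in top image for arbor & stub & plate via grayscale edges
t=cv2.imread('pics/top0.png'); ct=pickle.load(open('top0.pkl','rb')); 
for n,(x,y),rad,z in [('arbor',(338,190),.046,.012),('mandrel',(171,263),.038,.014),('plate',(286,262),.048,.01),('stub',(374,252),.04,.01)]:
    g=cv2.GaussianBlur(cv2.cvtColor(t,cv2.COLOR_BGR2GRAY),(3,3),0).astype(float)
    P=onz(ct,(x,y),z)
    for it in range(3):
        pts=[]
        for a in np.linspace(0,2*np.pi,72,endpoint=False):
            rr=np.linspace(rad-.008,rad+.008,33); L=proj(ct,[[P[0]+q*np.cos(a),P[1]+q*np.sin(a),z] for q in rr])
            v=cv2.remap(g.astype(np.float32),L[:,0].astype(np.float32)[None],L[:,1].astype(np.float32)[None],cv2.INTER_LINEAR)[0]
            i=np.argmax(abs(np.gradient(v))[1:-1])+1; pts.append([P[0]+rr[i]*np.cos(a),P[1]+rr[i]*np.sin(a)])
        pts=np.array(pts)
        for _ in range(4):
            A=np.c_[2*pts,np.ones(len(pts))]; s=np.linalg.lstsq(A,(pts**2).sum(1),rcond=None)[0]; R=np.sqrt(s[2]+s[0]**2+s[1]**2)
            e=abs(np.hypot(*(pts-s[:2]).T)-R); pts=pts[e<=max(np.percentile(e,85),.0008)]
        P=np.array([s[0],s[1],z])
    print(n,P.round(4),R.round(4),len(pts))
```

```text
[ 0.4589797  -0.24439175  0.01      ] [ 0.45899743 -0.24523108  0.053     ]
arbor [ 0.6096 -0.1598  0.012 ] 0.0427 37
mandrel [0.4252 0.2493 0.014 ] 0.0398 45
plate [ 0.433  -0.0305  0.01  ] 0.0473 51
stub [ 0.459  -0.2476  0.01  ] 0.0387 54
```

Request:
step_arm --commands '[{"slide": [-0.0075, 0.0205, 0], "twist": [0, 0, 0], "hand": 0.046}, {"slide": [-0.0075, 0.0205, -0.03], "twist": [0, 0, 0], "hand": 0.046}, {"slide": [-0.0075, 0.0205, -0.065], "twist": [0, 0, 0], "hand": 0.046}, {"slide": [-0.0075, 0.0205, -0.1], "twist": [0, 0, 0], "hand": 0.046}, {"slide": [-0.0075, 0.0205, -0.125], "twist": [0, 0, 0], "hand": 0.046}, {"slide": [-0.0075, 0.0205, -0.134], "twist": [0, 0, 0], "hand": 0.046}, {"slide": [-0.0075, 0.0205, -0.136], "twist": [0, 0, 0], "hand": 0.046}, {"slide": [-0.0075, 0.0205, -0.14], "twist": [0, 0, 0], "hand": 0.046}, {"slide": [-0.0075, 0.0205, -0.144], "twist": [0, 0, 0], "hand": 0.046}, {"slide": [-0.0075, 0.0205, -0.148], "twist": [0, 0, 0], "hand": 0.046}, {"slide": [-0.0075, 0.0205, -0.15], "twist": [0, 0, 0], "hand": 0.046}, {"slide": [-0.0075, 0.0205, -0.15], "twist": [0, 0, 0], "hand": 0.046}]'

```text
t: 16.18
ee_pos: [0.4592, -0.2454, 0.0481]
tool_rot: [3.141, -0.0, 0.375]
wrist_force: [-0.2, -0.5, -1.0]
finger_gap: 0.564
```

Request:
step_arm --commands '[{"slide": [0, 0, -0.004], "twist": [0, 0, 0], "hand": 0.046}, {"slide": [0, 0, -0.008], "twist": [0, 0, 0], "hand": 0.046}, {"slide": [0, 0, -0.011], "twist": [0, 0, 0], "hand": 0.046}, {"slide": [0, 0, -0.0125], "twist": [0, 0, 0], "hand": 0.046}, {"slide": [0, 0, -0.013], "twist": [0, 0, 0], "hand": 0.046}, {"slide": [0, 0, -0.013], "twist": [0, 0, 0], "hand": 0.046}]'

```text
t: 16.68
ee_pos: [0.459, -0.2453, 0.0356]
tool_rot: [3.141, -0.0, 0.375]
wrist_force: [-4.5, 1.7, 21.5]
finger_gap: 0.566
```

Contact at the shoulder height means the bearing is seated. Releasing it and going to the gear.

Request:
step_arm --commands '[{"slide": [0, 0, 0.001], "twist": [0, 0, 0], "hand": 0.06}, {"slide": [0, 0, 0.001], "twist": [0, 0, 0], "hand": 0.07}, {"slide": [0, 0, 0.001], "twist": [0, 0, 0], "hand": 0.07}, {"slide": [0, 0, 0.02], "twist": [0, 0, 0], "hand": 0.075}, {"slide": [0, 0, 0.05], "twist": [0, 0, 0], "hand": 0.085}, {"slide": [0, 0, 0.085], "twist": [0, 0, 0], "hand": 0.09}, {"slide": [0.01, 0.006, 0.12], "twist": [0, 0, 0], "hand": 0.09}, {"slide": [0.04, 0.023, 0.144], "twist": [0, 0, 0], "hand": 0.09}, {"slide": [0.07, 0.04, 0.144], "twist": [0, 0, 0], "hand": 0.09}, {"slide": [0.1, 0.057, 0.144], "twist": [0, 0, 0], "hand": 0.09}, {"slide": [0.13, 0.074, 0.144], "twist": [0, 0, 0], "hand": 0.09}, {"slide": [0.15, 0.085, 0.144], "twist": [0, 0, 0], "hand": 0.09}, {"slide": [0.1545, 0.088, 0.144], "twist": [0, 0, 0], "hand": 0.09}, {"slide": [0.1545, 0.088, 0.144], "twist": [0, 0, 0], "hand": 0.09}, {"slide": [0.1545, 0.088, 0.144], "twist": [0, 0, 0], "hand": 0.09}, {"slide": [0.1545, 0.088, 0.144], "twist": [0, 0, 0], "hand": 0.09}]'

```text
t: 18.02
ee_pos: [0.6124, -0.1578, 0.1787]
tool_rot: [-3.141, 0.001, 0.374]
wrist_force: [-0.7, 0.1, 1.2]
finger_gap: 0.984
```

Run:
```python
from h import *
import pickle
f,c=cam('wrist'); cv2.imwrite('pics/w11.png',f); pickle.dump(c,open('w11.pkl','wb'))
o=r.get_obs();print(o['t'],o['ee_pos'],o['tool_rot'],o['finger_gap'],o['wrist_force'])
print(proj(c,[[.613,-.157,.057],[.613,-.157,.082]]))
# rectified view at z=.054 (gear rim) 0.1mm... 100mm square, 5 px/mm, x right,y up
N=500; xs=.613+(np.arange(N)-250)*2e-4; ys=-.157-(np.arange(N)-250)*2e-4
X,Y=np.meshgrid(xs,ys)
def rect(z):
    L=proj(c,np.c_[X.ravel(),Y.ravel(),np.full(N*N,z)]).reshape(N,N,2).astype(np.float32)
    return cv2.remap(f,L,None,cv2.INTER_CUBIC)
im=rect(.050); cv2.imwrite('pics/r11.png',im)
t0=cv2.imread('pics/top0.png'); k=cv2.resize(t0[242:282,266:306],(280,280),interpolation=cv2.INTER_CUBIC)
im[:,:]=im
out=np.zeros((500,780,3),np.uint8); out[:,:500]=im; out[:280,500:]=k
cv2.imwrite('pics/c11.png',out)
```

```text
18.0667 [ 0.61250209 -0.15792224  0.17887566] [-3.14129818e+00  5.64540670e-04  3.74000340e-01] 0.9857650814953222 [ 0.18708696 -0.21973045  0.20385477]
[[284.49257323 204.82220957]
 [284.58661594 212.57686059]]
```

View pics/c11.png

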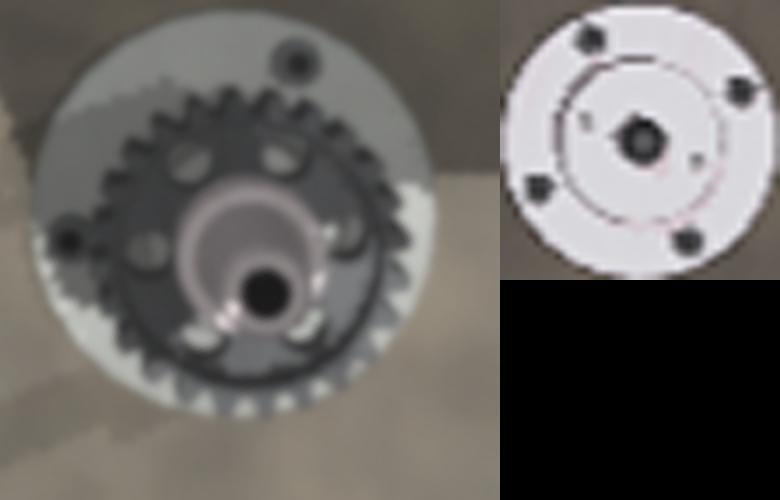

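The rectified view (x right, y up) shows gear holes at about 5° mod 60, and the plate crop shows dowels at about (586,122) and (697,161). Next I'll work out dowel yaw and tooth phase.

Run:
```python
from h import *
import pickle
ct=pickle.load(open('top0.pkl','rb'))
a=onz(ct,(266+86/7-.5,242+122/7-.5),.038); b=onz(ct,(266+197/7-.5,242+161/7-.5),.038)
print(a,b,(a+b)/2,np.hypot(*(a-b)[:2]),np.degrees(np.arctan2(*(a-b)[1::-1])))
c=pickle.load(open('w11.pkl','rb')); f=cv2.imread('pics/w11.png')
g=cv2.cvtColor(f,cv2.COLOR_BGR2GRAY).astype(np.float32)
hs=[onz(c,proj(c,[[.613+(u-250)*2e-4,-.157-(v-250)*2e-4,.05]])[0],.05) for u,v in [(190,158),(287,152),(345,232),(307,325),(203,333),(150,248)]]
ctr=np.mean(hs,0); print('holes ctr',ctr,[round(float(np.degrees(np.arctan2(h[1]-ctr[1],h[0]-ctr[0]))%60),1) for h in hs])
th=np.radians(np.arange(0,360,.5))
for cy in (-.157,-.156):
  for R in (.029,.030,.031):
    L=proj(c,np.c_[.613+R*np.cos(th),cy+R*np.sin(th),np.full(len(th),.054)]).astype(np.float32)
    v=cv2.remap(g,L[None],None,cv2.INTER_LINEAR)[0]
    for s in (slice(0,180),slice(180,360),slice(360,540),slice(540,720)):
        w=v[s]-np.polyval(np.polyfit(th[s],v[s],3),th[s]); F=(w*np.exp(-24j*th[s])).sum(); print(R,cy,round(abs(F)),round(float(-np.degrees(np.angle(F))/24%15),1),end=' | ')
    print()
```

```text
[ 0.43931147 -0.01101067  0.038     ] [ 0.42660985 -0.04880492  0.038     ] [ 0.43296066 -0.02990779  0.038     ] 0.039871499483185274 71.4239024329037
holes ctr [ 0.6124     -0.15526667  0.05      ] [4.4, 5.9, 5.4, 5.6, 4.4, 3.9]
0.029 -0.157 885 3.0 | 0.029 -0.157 502 6.4 | 0.029 -0.157 911 10.1 | 0.029 -0.157 1842 12.8 | 
0.03 -0.157 1189 1.3 | 0.03 -0.157 350 7.8 | 0.03 -0.157 1638 10.9 | 0.03 -0.157 2456 12.7 | 
0.031 -0.157 1296 0.6 | 0.031 -0.157 542 11.1 | 0.031 -0.157 2026 11.5 | 0.031 -0.157 2065 12.5 | 
0.029 -0.156 951 1.2 | 0.029 -0.156 278 8.8 | 0.029 -0.156 647 10.1 | 0.029 -0.156 1276 11.8 | 
0.03 -0.156 1204 14.6 | 0.03 -0.156 550 12.4 | 0.03 -0.156 1288 11.2 | 0.03 -0.156 2212 11.5 | 
0.031 -0.156 915 14.2 | 0.031 -0.156 1094 13.1 | 0.031 -0.156 1978 12.1 | 0.031 -0.156 2401 11.4 |
```

Request:
step_arm --commands '[{"slide": [0.001, 0.0005, -0.02], "twist": [0, 0, 6], "hand": 0.091}, {"slide": [0.001, 0.0005, -0.05], "twist": [0, 0, 6], "hand": 0.091}, {"slide": [0.001, 0.0005, -0.08], "twist": [0, 0, 6], "hand": 0.091}, {"slide": [0.001, 0.0005, -0.11], "twist": [0, 0, 6], "hand": 0.091}, {"slide": [0.001, 0.0005, -0.135], "twist": [0, 0, 6], "hand": 0.091}, {"slide": [0.001, 0.0005, -0.148], "twist": [0, 0, 6], "hand": 0.091}, {"slide": [0.001, 0.0005, -0.152], "twist": [0, 0, 6], "hand": 0.091}, {"slide": [0.001, 0.0005, -0.152], "twist": [0, 0, 6], "hand": 0.085}, {"slide": [0.001, 0.0005, -0.152], "twist": [0, 0, 6], "hand": 0.07}, {"slide": [0.001, 0.0005, -0.152], "twist": [0, 0, 6], "hand": 0.056}, {"slide": [0.001, 0.0005, -0.152], "twist": [0, 0, 6], "hand": 0.056}, {"slide": [0.001, 0.0005, -0.152], "twist": [0, 0, 6], "hand": 0.056}, {"slide": [0.001, 0.0005, -0.152], "twist": [0, 0, 6], "hand": 0.056}, {"slide": [0.001, 0.0005, -0.152], "twist": [0, 0, 6], "hand": 0.056}]' --force 30

```text
t: 19.23
ee_pos: [0.615, -0.157, 0.028]
tool_rot: [3.14, -0.001, 0.48]
wrist_force: [-2.3, -0.5, 9.0]
finger_gap: 0.695
```

Opening of 63.4 mm equals 64·cos 7.5°, so two teeth sit flat on each pad as intended. Lifting toward the plate while turning +6.5°.

Request:
step_arm --commands '[{"slide": [0, 0, 0.015], "twist": [0, 0, 0], "hand": 0.056}, {"slide": [0, 0, 0.045], "twist": [0, 0, 0], "hand": 0.056}, {"slide": [0, 0, 0.08], "twist": [0, 0, 0], "hand": 0.056}, {"slide": [0, 0, 0.115], "twist": [0, 0, 0], "hand": 0.056}, {"slide": [-0.01, 0.007, 0.145], "twist": [0, 0, 2], "hand": 0.056}, {"slide": [-0.035, 0.023, 0.162], "twist": [0, 0, 4], "hand": 0.056}, {"slide": [-0.065, 0.043, 0.162], "twist": [0, 0, 6.5], "hand": 0.056}, {"slide": [-0.095, 0.062, 0.162], "twist": [0, 0, 6.5], "hand": 0.056}, {"slide": [-0.125, 0.082, 0.162], "twist": [0, 0, 6.5], "hand": 0.056}, {"slide": [-0.15, 0.099, 0.162], "twist": [0, 0, 6.5], "hand": 0.056}, {"slide": [-0.166, 0.109, 0.162], "twist": [0, 0, 6.5], "hand": 0.056}, {"slide": [-0.166, 0.109, 0.162], "twist": [0, 0, 6.5], "hand": 0.056}, {"slide": [-0.166, 0.109, 0.162], "twist": [0, 0, 6.5], "hand": 0.056}, {"slide": [-0.166, 0.109, 0.162], "twist": [0, 0, 6.5], "hand": 0.056}, {"slide": [-0.166, 0.109, 0.162], "twist": [0, 0, 6.5], "hand": 0.056}]'

```text
t: 20.48
ee_pos: [0.4495, -0.0482, 0.1891]
tool_rot: [3.141, -0.001, 0.593]
wrist_force: [-0.4, -0.6, -2.9]
finger_gap: 0.698
```

Run:
```python
from h import *
import pickle
f,c=cam('wrist'); cv2.imwrite('pics/w12.png',f); pickle.dump(c,open('w12.pkl','wb'))
o=r.get_obs();print(o['t'],o['ee_pos'],o['tool_rot'],o['finger_gap'],o['wrist_force'])
t,ct=cam('top')
k=cv2.resize(t[222:282,344:404],(300,300),interpolation=cv2.INTER_CUBIC)
g=cv2.resize(t[233:293,141:201],(300,300),interpolation=cv2.INTER_CUBIC)
cv2.imwrite('pics/c12.png',np.hstack([np.vstack([k,g]),cv2.resize(f[100:300,200:360],(480,600),interpolation=cv2.INTER_CUBIC)]))
print(proj(c,[[.435,-.027,.01],[.435,-.027,.05]]))
```

```text
20.5333 [ 0.44935627 -0.04820476  0.18894134] [ 3.14118027e+00 -3.54692257e-04  5.92706590e-01] 0.6980213367677106 [ 0.87396974  0.34510618 -3.31232565]
[[282.98493496 165.88961678]
 [283.00030854 172.16210705]]
```

View pics/c12.png

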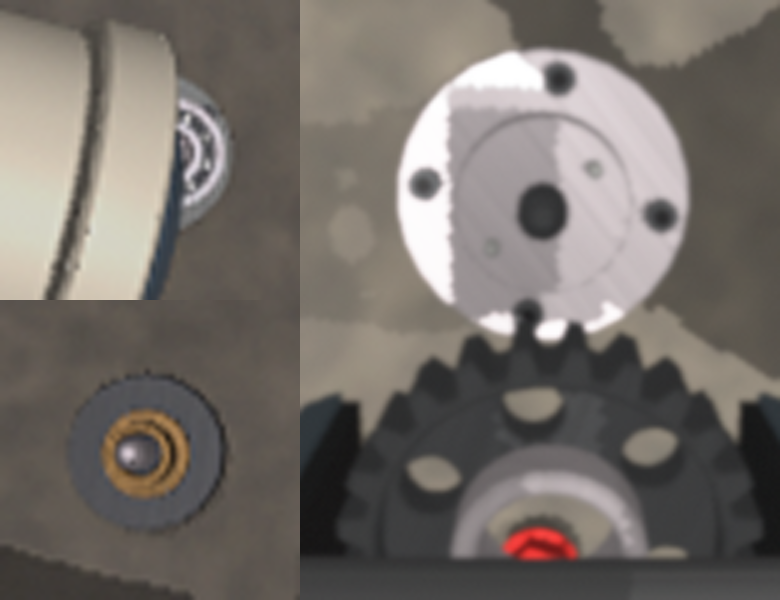

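The plate foot is centred at about (281.2,164.5), with dowels at (298.3,156) and (263.7,181.7). The gear holes show at (277.7,234.3), (316.7,248.7) and (244.3,257.3), and the bearing is visible on its stub.

Run:
```python
from h import *
import pickle
c=pickle.load(open('w12.pkl','rb')); h=.5-1/6 
q=lambda u,v:(200+(u-300)/3-.33,100+v/3-.33)
print('foot',onz(c,q(543.5,193.5),.01),'block',onz(c,q(542,205),.028),'spigot',onz(c,q(541,212),.05))
a,b=onz(c,q(595,168),.038),onz(c,q(491,245),.038)
print('dowels',(a+b)/2,np.hypot(*(a-b)[:2]),np.degrees(np.arctan2(a[1]-b[1],a[0]-b[0])))
H=[onz(c,q(u,v),.206) for u,v in [(433,472),(533,403),(650,446)]]
# circle centre: adjacent holes at 20 mm radius, middle + outer sum
A,B,C=H; print([x.round(4) for x in H],np.hypot(*(A-B)[:2]),np.hypot(*(B-C)[:2]),np.hypot(*(A-C)[:2]))
ctr=(A+C)-B; print('centre',ctr,'ang AC',np.degrees(np.arctan2(A[1]-C[1],A[0]-C[0]))%180-90, 'B', np.degrees(np.arctan2(B[1]-ctr[1],B[0]-ctr[0])))
```

```text
foot [ 0.43229012 -0.02677393  0.01      ] block [ 0.4326544  -0.02797966  0.028     ] spigot [ 0.43191452 -0.02713267  0.05      ]
dowels [ 0.43234954 -0.02711557  0.038     ] 0.03940010132362767 70.60710222188699
[array([ 0.4285, -0.0502,  0.206 ]), array([ 0.4352, -0.032 ,  0.206 ]), array([ 0.4541, -0.0277,  0.206 ])] 0.01934918588862016 0.019415343853707523 0.034031363567419086
centre [ 0.44746794 -0.04588268  0.206     ] ang AC -48.68725279922043 B 131.54535756358743
```

Request:
step_arm --commands '[{"slide": [-0.0153, 0.0188, 0], "twist": [0, 0, 0], "hand": 0.056}, {"slide": [-0.0153, 0.0188, -0.03], "twist": [0, 0, 0], "hand": 0.056}, {"slide": [-0.0153, 0.0188, -0.065], "twist": [0, 0, 0], "hand": 0.056}, {"slide": [-0.0153, 0.0188, -0.1], "twist": [0, 0, 0], "hand": 0.056}, {"slide": [-0.0153, 0.0188, -0.13], "twist": [0, 0, 0], "hand": 0.056}, {"slide": [-0.0153, 0.0188, -0.142], "twist": [0, 0, 0], "hand": 0.056}, {"slide": [-0.0153, 0.0188, -0.145], "twist": [0, 0, 0], "hand": 0.056}, {"slide": [-0.0153, 0.0188, -0.15], "twist": [0, 0, 0], "hand": 0.056}, {"slide": [-0.0153, 0.0188, -0.155], "twist": [0, 0, 0], "hand": 0.056}, {"slide": [-0.0153, 0.0188, -0.157], "twist": [0, 0, 0], "hand": 0.056}, {"slide": [-0.0153, 0.0188, -0.157], "twist": [0, 0, 0], "hand": 0.056}, {"slide": [-0.0153, 0.0188, -0.157], "twist": [0, 0, 0], "hand": 0.056}]'

```text
t: 21.58
ee_pos: [0.4336, -0.029, 0.0324]
tool_rot: [3.141, -0.001, 0.593]
wrist_force: [-0.1, -0.1, -2.2]
finger_gap: 0.697
```

Spigot is in the bore with no contact. Lowering over the dowels in small steps.

Request:
step_arm --commands '[{"slide": [0, 0, -0.002], "twist": [0, 0, 0], "hand": 0.056}, {"slide": [0, 0, -0.004], "twist": [0, 0, 0], "hand": 0.056}, {"slide": [0, 0, -0.006], "twist": [0, 0, 0], "hand": 0.056}, {"slide": [0, 0, -0.008], "twist": [0, 0, 0], "hand": 0.056}, {"slide": [0, 0, -0.008], "twist": [0, 0, 0], "hand": 0.056}]'

```text
t: 22.0
ee_pos: [0.4331, -0.0289, 0.0236]
tool_rot: [-3.141, 0.0, 0.593]
wrist_force: [-0.2, 0.1, -2.8]
finger_gap: 0.703
```

Request:
step_arm --commands '[{"slide": [0, 0, -0.002], "twist": [0, 0, 0], "hand": 0.056}, {"slide": [0, 0, -0.0035], "twist": [0, 0, 0], "hand": 0.056}, {"slide": [0, 0, -0.0045], "twist": [0, 0, 0], "hand": 0.056}, {"slide": [0, 0, -0.005], "twist": [0, 0, 0], "hand": 0.056}, {"slide": [0, 0, -0.005], "twist": [0, 0, 0], "hand": 0.056}]'

```text
t: 22.42
ee_pos: [0.4333, -0.029, 0.0198]
tool_rot: [3.141, -0.001, 0.593]
wrist_force: [-4.5, 0.8, 31.2]
finger_gap: 0.697
```

It seated at exactly the predicted height (0.0198) with a 31 N press. Releasing and backing off clear.

Request:
step_arm --commands '[{"slide": [0, 0, 0.001], "twist": [0, 0, 0], "hand": 0.07}, {"slide": [0, 0, 0.001], "twist": [0, 0, 0], "hand": 0.085}, {"slide": [0, 0, 0.001], "twist": [0, 0, 0], "hand": 0.088}, {"slide": [0, 0, 0.001], "twist": [0, 0, 0], "hand": 0.088}, {"slide": [0, 0, 0.015], "twist": [0, 0, 0], "hand": 0.088}, {"slide": [0, 0, 0.045], "twist": [0, 0, 0], "hand": 0.088}, {"slide": [0, 0, 0.08], "twist": [0, 0, 0], "hand": 0.088}, {"slide": [0.01, 0.02, 0.115], "twist": [0, 0, 0], "hand": 0.088}, {"slide": [0.01, 0.05, 0.15], "twist": [0, 0, 0], "hand": 0.088}, {"slide": [0.01, 0.085, 0.18], "twist": [0, 0, 0], "hand": 0.088}, {"slide": [0.01, 0.12, 0.18], "twist": [0, 0, 0], "hand": 0.088}, {"slide": [0.01, 0.15, 0.18], "twist": [0, 0, 0], "hand": 0.088}, {"slide": [0.01, 0.18, 0.18], "twist": [0, 0, 0], "hand": 0.088}, {"slide": [0.01, 0.18, 0.18], "twist": [0, 0, 0], "hand": 0.088}, {"slide": [0.01, 0.18, 0.18], "twist": [0, 0, 0], "hand": 0.088}, {"slide": [0.01, 0.18, 0.18], "twist": [0, 0, 0], "hand": 0.088}]'

```text
t: 23.75
ee_pos: [0.443, 0.1508, 0.1986]
tool_rot: [-3.142, 0.001, 0.594]
wrist_force: [0.0, -0.3, -0.1]
finger_gap: 0.962
```

Run:
```python
from h import *
t,ct=cam('top'); s,cs=cam('scene'); o=r.get_obs();print(o['t'],o['ee_pos'],o['wrist_force'],o['finger_gap'])
cr=lambda f,u,v,w,n: cv2.resize(f[int(v)-w:int(v)+w,int(u)-w:int(u)+w],(n,n),interpolation=cv2.INTER_CUBIC)
row1=np.hstack([cr(t,286,262,24,260),cr(t,374,252,24,260),cr(t,205,180,26,260)])
p=proj(cs,[[.433,-.03,.03],[.459,-.247,.03]]);print(p)
row2=np.hstack([cr(s,*p[0],28,260),cr(s,*p[1],28,260),cr(t,171,263,24,260)])
cv2.imwrite('pics/fin.png',np.vstack([row1,row2]))
```

```text
23.85 [0.44315479 0.15022538 0.19873962] [-0.10251002 -0.58033829 -0.38873391] 0.9647070019164886
[[243.92800291 215.30110603]
 [168.11616754 255.97089578]]
```

View pics/fin.png

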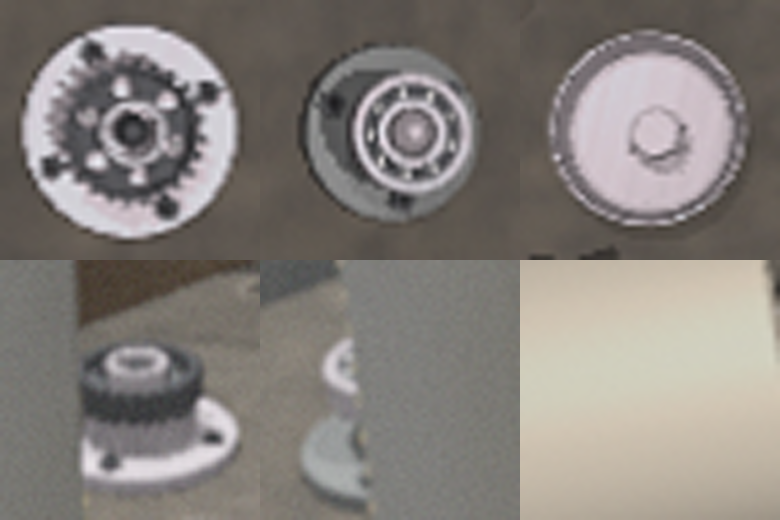

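The gear is flat on the dowel plate, the bearing is level on its stub and the screw is in the dish. The bush was seen seated earlier, though the arm hides it in this view. Handing in.

```bash
python3 -c "
from bench import r
print(r.finish_job())"
```

```text
the job is handed in; nothing more can be done
None
```

The idler shaft is stripped and the job is handed in, at about 24 s of the 96 s allowed. I took the parts off from the top down, in the order you asked. The hand-in reports no verdict, so the results below are my own checks.

| Part | Where it is | Last check |
|---|---|---|
| Screw | Standing in the shallow metal dish; the red decoy was not moved | Seen in the dish in the final picture |
| Bush | Flange down at the foot of the plain post | Met about 13 N at the expected height; seen seated at the last clear view, but the arm hid it in the final picture |
| Bearing | Level on the shouldered stub | Met about 21 N at the shoulder height; seen level in the final picture |
| Gear | Flat on the dowel plate, both dowels in holes | Passed the dowel tops with no contact force, then stopped at the expected height under a 31 N press; seen flat in the final picture |

- **Camera disagreement:** the wrist and top cameras differed by about 3 mm along the wrist view. I used positions measured relative to each other, and no part met resistance until it seated.
- **Gear turn:** I measured the holes at 11.5° and the dowels at 10.6° from the wrist camera and 11.4° from the top one, all modulo 60°.

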